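# Store the weighted tool cases heavy end down

## Task

The three closed aluminium cases look the same at both ends, but each has a steel weight hidden near one end: lifting a case at its middle and feeling which way it pulls shows which. Put all three away in the slanted rest, one to a lane, each lying on its rail with its heavy end at the bottom, in the foot pocket and down against the stop, and let go. Leave the knock box, saucer, hand grinder and funnel where they stand.

Things in the scene. Friction and masses are not known exactly. Their poses are not given: they have to be found in the camera images.
- case_a_mid (a point): closed case, aluminium square bar with like black end caps, 130 x 36 x 36 mm, 0.24 to 0.38 kg. Hidden steel slug near one end: centre of mass 32 mm from mid-length that way. Which end cannot be seen, is not told by the axes, differs from case to case. Lies on the counter in any direction. Point: its very centre, 18 mm above the counter; own x axis along its length, z up at the start.
- case_b_mid (a point): closed case, aluminium square bar with like black end caps, 130 x 36 x 36 mm, 0.24 to 0.38 kg. Hidden steel slug near one end: centre of mass 32 mm from mid-length that way. Which end cannot be seen, is not told by the axes, differs from case to case. Lies on the counter in any direction. Point: its very centre, 18 mm above the counter; own x axis along its length, z up at the start.
- case_c_mid (a point): closed case, aluminium square bar with like black end caps, 130 x 36 x 36 mm, 0.24 to 0.38 kg. Hidden steel slug near one end: centre of mass 32 mm from mid-length that way. Which end cannot be seen, is not told by the axes, differs from case to case. Lies on the counter in any direction. Point: its very centre, 18 mm above the counter; own x axis along its length, z up at the start.
- rest: wooden rest fixed to the counter, 240 (x) by 150 mm (y); origin under its centre, z up. Three parallel lanes, 80 mm apart along its x, slope 30 degrees: down the lane is (0,-0.866,-0.5) in its axes, the normal (0,-0.5,0.866). A lane is a rail 30 mm wide, 150 long, 16 above the slanted board; at its low end a foot pocket: steel stop plate and two cheeks (see lane0).
- lane0 (a point): The -x lane of the rest: where the centre of a properly stored case comes to be: 92 mm above the counter, 18 mm off the rail's face along the normal, 66 mm up the slope from the stop. Axes as the rest's. Stop plate 40 mm high off the slanted board, cheeks 34 mm high, 46 mm apart, reaching 28 mm up the lane from the stop; a case lies between them on the rail.
- lane1 (a point): The middle lane of the rest: where the centre of a properly stored case comes to be: 92 mm above the counter, 18 mm off the rail's face along the normal, 66 mm up the slope from the stop. Axes as the rest's. Stop plate 40 mm high off the slanted board, cheeks 34 mm high, 46 mm apart, reaching 28 mm up the lane from the stop; a case lies between them on the rail.
- lane2 (a point): The +x lane of the rest: where the centre of a properly stored case comes to be: 92 mm above the counter, 18 mm off the rail's face along the normal, 66 mm up the slope from the stop. Axes as the rest's. Stop plate 40 mm high off the slanted board, cheeks 34 mm high, 46 mm apart, reaching 28 mm up the lane from the stop; a case lies between them on the rail.
- knock_box: bystander: open stainless steel knock box, round, 108 mm across, 100 mm tall, with a black bar over it; origin under its centre
- saucer: bystander: white saucer, 144 mm across, 18 mm tall; origin under its centre
- cream_grinder: bystander: cream hand grinder, 52 mm across, 180 mm tall, crank folded against its +y side; origin under its centre
- funnel: bystander: black funnel standing mouth down, 100 mm across, 85 mm tall; origin under its centre
Not all that is in view belongs to the job. Leave any green or turquoise look-alike of the part that bears case_c_mid alone.

How it is judged (in metres and radians):
On the way, in this order (a step that is already met when the one before it is completed fails the run):
1. a case is held up in the fingers, clear of the counter (((height (world z) of case_a_mid above 0.04 m and contact force between case_a and the fingers above 1 N) or (height (world z) of case_b_mid above 0.04 m and contact force between case_b and the fingers above 1 N) or (height (world z) of case_c_mid above 0.04 m and contact force between case_c and the fingers above 1 N))), for 0.2 s.
2. at least one case is stored heavy end down and let go ((((distance between case_a_mid and lane0 below 0.015 m or distance between case_a_mid and lane1 below 0.015 m or distance between case_a_mid and lane2 below 0.015 m) and (angle between case_a_mid's own x axis and vertical between 0.9172 and 1.1772 rad or angle between case_a_mid's own x axis and vertical between 1.9644 and 2.2244 rad) and height (world z) of case_a_c1 below 0.085 m and contact force between case_a and rest above 0.5 N and contact force between case_a and the fingers below 0.1 N) or ((distance between case_b_mid and lane0 below 0.015 m or distance between case_b_mid and lane1 below 0.015 m or distance between case_b_mid and lane2 below 0.015 m) and (angle between case_b_mid's own x axis and vertical between 0.9172 and 1.1772 rad or angle between case_b_mid's own x axis and vertical between 1.9644 and 2.2244 rad) and height (world z) of case_b_c1 below 0.085 m and contact force between case_b and rest above 0.5 N and contact force between case_b and the fingers below 0.1 N) or ((distance between case_c_mid and lane0 below 0.015 m or distance between case_c_mid and lane1 below 0.015 m or distance between case_c_mid and lane2 below 0.015 m) and (angle between case_c_mid's own x axis and vertical between 0.9172 and 1.1772 rad or angle between case_c_mid's own x axis and vertical between 1.9644 and 2.2244 rad) and height (world z) of case_c_c1 below 0.085 m and contact force between case_c and rest above 0.5 N and contact force between case_c and the fingers below 0.1 N))), for 0.2 s.
3. at least two cases are stored heavy end down and let go (((((distance between case_a_mid and lane0 below 0.015 m or distance between case_a_mid and lane1 below 0.015 m or distance between case_a_mid and lane2 below 0.015 m) and (angle between case_a_mid's own x axis and vertical between 0.9172 and 1.1772 rad or angle between case_a_mid's own x axis and vertical between 1.9644 and 2.2244 rad) and height (world z) of case_a_c1 below 0.085 m and contact force between case_a and rest above 0.5 N and contact force between case_a and the fingers below 0.1 N) and ((distance between case_b_mid and lane0 below 0.015 m or distance between case_b_mid and lane1 below 0.015 m or distance between case_b_mid and lane2 below 0.015 m) and (angle between case_b_mid's own x axis and vertical between 0.9172 and 1.1772 rad or angle between case_b_mid's own x axis and vertical between 1.9644 and 2.2244 rad) and height (world z) of case_b_c1 below 0.085 m and contact force between case_b and rest above 0.5 N and contact force between case_b and the fingers below 0.1 N)) or (((distance between case_a_mid and lane0 below 0.015 m or distance between case_a_mid and lane1 below 0.015 m or distance between case_a_mid and lane2 below 0.015 m) and (angle between case_a_mid's own x axis and vertical between 0.9172 and 1.1772 rad or angle between case_a_mid's own x axis and vertical between 1.9644 and 2.2244 rad) and height (world z) of case_a_c1 below 0.085 m and contact force between case_a and rest above 0.5 N and contact force between case_a and the fingers below 0.1 N) and ((distance between case_c_mid and lane0 below 0.015 m or distance between case_c_mid and lane1 below 0.015 m or distance between case_c_mid and lane2 below 0.015 m) and (angle between case_c_mid's own x axis and vertical between 0.9172 and 1.1772 rad or angle between case_c_mid's own x axis and vertical between 1.9644 and 2.2244 rad) and height (world z) of case_c_c1 below 0.085 m and contact force between case_c and rest above 0.5 N and contact force between case_c and the fingers below 0.1 N)) or (((distance between case_b_mid and lane0 below 0.015 m or distance between case_b_mid and lane1 below 0.015 m or distance between case_b_mid and lane2 below 0.015 m) and (angle between case_b_mid's own x axis and vertical between 0.9172 and 1.1772 rad or angle between case_b_mid's own x axis and vertical between 1.9644 and 2.2244 rad) and height (world z) of case_b_c1 below 0.085 m and contact force between case_b and rest above 0.5 N and contact force between case_b and the fingers below 0.1 N) and ((distance between case_c_mid and lane0 below 0.015 m or distance between case_c_mid and lane1 below 0.015 m or distance between case_c_mid and lane2 below 0.015 m) and (angle between case_c_mid's own x axis and vertical between 0.9172 and 1.1772 rad or angle between case_c_mid's own x axis and vertical between 1.9644 and 2.2244 rad) and height (world z) of case_c_c1 below 0.085 m and contact force between case_c and rest above 0.5 N and contact force between case_c and the fingers below 0.1 N)))), for 0.2 s.
At the end, for the whole second after the job is handed in: Each case lies at rest and released on its own lane, its centre within 15 mm of that lane's point, sloping with the lane to within 7 degrees, its heavy end the low end; the knock box, saucer, hand grinder and funnel are within 30 mm of where they started ((distance between case_a_mid and lane0 below 0.015 m or distance between case_a_mid and lane1 below 0.015 m or distance between case_a_mid and lane2 below 0.015 m) and (angle between case_a_mid's own x axis and vertical between 0.9172 and 1.1772 rad or angle between case_a_mid's own x axis and vertical between 1.9644 and 2.2244 rad) and height (world z) of each of case_a_c1, case_b_c1, case_c_c1 below 0.085 m and contact force between each of case_a, case_b, case_c and rest above 0.5 N and contact force between each of case_a, case_b, case_c and the fingers below 0.1 N and (distance between case_b_mid and lane0 below 0.015 m or distance between case_b_mid and lane1 below 0.015 m or distance between case_b_mid and lane2 below 0.015 m) and (angle between case_b_mid's own x axis and vertical between 0.9172 and 1.1772 rad or angle between case_b_mid's own x axis and vertical between 1.9644 and 2.2244 rad) and (distance between case_c_mid and lane0 below 0.015 m or distance between case_c_mid and lane1 below 0.015 m or distance between case_c_mid and lane2 below 0.015 m) and (angle between case_c_mid's own x axis and vertical between 0.9172 and 1.1772 rad or angle between case_c_mid's own x axis and vertical between 1.9644 and 2.2244 rad) and linear speed of each of case_a, case_b, case_c below 0.02 m/s and distance of each of knock_box, saucer, cream_grinder, funnel from where it was at the start of the episode below 0.03 m); the robot touches nothing.
It fails at once if the knock box is moved by more than 30 mm (distance of knock_box from where it was at the start of the episode above 0.03 m).
It fails at once if the saucer is moved by more than 30 mm (distance of saucer from where it was at the start of the episode above 0.03 m).
It fails at once if the hand grinder is moved by more than 30 mm (distance of cream_grinder from where it was at the start of the episode above 0.03 m).
It fails at once if the funnel is moved by more than 30 mm (distance of funnel from where it was at the start of the episode above 0.03 m).
It also fails if it takes over 72 s, if anything falls off the work surface, if the arm or the gripper's body presses on something with over 40 N, if the wrist force passes 120 N, or if a joint passes its speed limit or range.

## Robot

A 6-joint arm with a two-finger parallel gripper is mounted at the origin on the work surface. World frame = base frame: x ahead of the robot, y to its left, z up, the work surface at z = 0. Lengths are in mm, angles in rad, forces in N, time in s.
With the tool pointing down it reaches from about 350 to 950 mm from the base axis. Payload 17.4 kg.
Tool frame: the origin (TCP) lies midway between the tips of the shut fingers; the grasp point (between the pads) lies behind it (hold_point_z is the z of the grasp point in the tool frame, in mm); z points along the fingers, y is the line along which they close (so a half turn about z gives the same grasp; the last joint's range is limited). The gripper opens to 93 mm and grips with 3 to 60 N. Pads are 15 mm wide; open, the fingers measure 128 mm over their backs; the gripper's body (75 mm by 188 mm) begins 65 mm behind the grasp point.
Start: joints at [-1.198, 0.116, 1.442, -0, 1.584, -0.038], TCP at [269.548, -618.851, 218.646] pointing down, gripper open.
Joint ranges: [-2.83, 2.83], [-0.83, 2.19], [0.07, 2.5], [-1.14, 4.28], [0.01, 3], [-2.97, 2.97]. Speed limits (rad/s): [1.89, 1.89, 2.22, 3.14, 3.14, 3.14].

## Interface

Orientations are given as a unit quaternion [w, x, y, z].
In Python, from bench import get_state, capture, camera_info, close_job, hold_point_z gives the robot as it stands.
- The arm moves only by the tool apply_moves, never from a script. Its argument "steps" is a list of rows, each a list of 4 numbers: the shift along the tool's x, y, z in m, then the turn about the tool's z in rad. A call has exactly 10 rows; each row shifts and turns the commanded pose from where the row before left it, along the tool's axes as they then stand; what a row does not reach is not made up. A row lasts 1/12 s, in which the tool goes at most 41.7 mm and 7.16 degrees, less where a joint would pass 70% of its speed; a pose out of reach is approached as far as the arm can. A call with a gripper value outside its range is refused whole. "fingers" is the closure, from -1 (fully open) to 1 (shut), set as the call begins (left out, the last holds). The fingers move at their own pace and stop on an object; "squeeze" is the grip in N (left out, the last holds). Time passes only in rows, so rows that do not move let the fingers close, or fill a call up. It gives the time, the measured TCP pose, the force, the opening and the grip force at its end, in the units of the state.
- get_state(): the state, without advancing time (a new reading comes with each control period).
- capture(name): name is "side" or "top"; returns (picture, depth): 400x640x3 uint8, red, green, blue; 400x640 float32, mm along the optical axis (not along the pixel's ray), 0 where there is no reading.
- camera_info(name): a dict with "fx", "fy", "cx", "cy" (pixels), "R" (3x3) and "t" (3): a world point X has camera coordinates R X + t. Camera axes: x right, y down, z forward; pixel columns grow to the right and rows downward; lengths in mm; the calibration is good to about 2 mm. A picture is of the moment at which its call begins. camera_info takes no time and is no camera call.
- close_job(): hands the job in; it is judged then, once.
The state is a dict: "time_s": time; "qpos": joint angles; "dq": joint speeds; "effort": joint torques, N m; "position": TCP position; "tool_rot": TCP orientation; "contact_force": force on the tool from outside, world axes, zero at the start; "wrist_torque": the same for the moment, N m; "gripper_width": opening from 0.0 (shut) to 1.0 (fully open); "finger_force": force on a finger pad.
Only numpy, scipy, OpenCV 4.12 (cv2) and the standard library are available. Lean on these libraries where they do the work, as an engineer would, in place of code of your own. Each camera call takes 0.05 s, during which the arm holds its last target. There are 200 camera calls.

## Working session

There is one attempt and no reset: what is moved stays moved. The work goes in short steps, Python scripts to look and compute and a tool call to move; the robot and the scene stay as the last step left them, time stands still between calls to the robot, and variables do not carry over. Pictures are saved under pics/ and viewed, at most 10 in all, crops included, and the job is handed in when it is done.

Besides the shell and the picture viewer there is one more tool, called after "Call:" as name(argument=value, ...), one argument or row to a line, values as JSON. apply_moves: Moves the arm, as the interface text tells. Its arguments: {"type":"object","properties":{"steps":{"type":"array"},"fingers":{"type":"number"},"squeeze":{"type":"number"}},"required":["steps"]}

```bash
ls; mkdir -p pics
cat > h.py <<'E'
import numpy as np, cv2
from bench import *
def world(name, depth, mask=None):
    c=camera_info(name); R=np.array(c['R']);t=np.array(c['t'])
    v,u=np.mgrid[0:400,0:640]
    P=np.stack([(u-c['cx'])/c['fx']*depth,(v-c['cy'])/c['fy']*depth,depth],-1)
    return (P-t)@R
def proj(name,X):
    c=camera_info(name); p=np.array(c['R'])@X+np.array(c['t'])
    return c['fx']*p[0]/p[2]+c['cx'], c['fy']*p[1]/p[2]+c['cy']
def snap(name,fn):
    im,d=capture(name); cv2.imwrite('pics/'+fn+'.png',im[:,:,::-1]); np.savez('pics/'+fn+'.npz',im=im,d=d); return im,d
E
python3 - <<'E'
from h import *
print(get_state(), hold_point_z if not callable(hold_point_z) else hold_point_z())
snap('top','top0'); snap('side','side0')
a=cv2.imread('pics/top0.png');cv2.imwrite('pics/top0v.png',cv2.resize(a,(800,500)))
for n in('top','side'): print(camera_info(n))
E
```

```text
pics
{'time_s': 0.0, 'qpos': array([-1.19782776e+00,  1.16455452e-01,  1.44228859e+00, -2.40228111e-05,
        1.58399290e+00, -3.77862283e-02]), 'dq': array([ 4.21472870e-05,  1.38607778e-04,  1.19849573e-03, -1.49804767e-03,
       -2.03796778e-04, -1.88963946e-04]), 'effort': array([-5.59108259e-03, -7.21283627e+01, -6.22613096e+01,  7.74925528e-02,
        2.37981789e-02, -1.48077124e-04]), 'position': array([ 269.44388456, -618.65602506,  217.91128296]), 'tool_rot': array([-5.62127386e-04,  9.78983960e-01,  2.03936458e-01, -1.07280717e-04]), 'contact_force': array([-0.37559305,  0.21132198, -0.4317436 ]), 'wrist_torque': array([-0.04570403, -0.01108625,  0.01867944]), 'finger_force': 0.0, 'gripper_width': 0.9981441296789983} -18.8
{'fx': 396.31727651098515, 'fy': 396.31727651098515, 'cx': 321.55682760383297, 'cy': 199.31674823097575, 'R': array([[ 0.0214916 , -0.99974668, -0.00668496],
       [-0.99741477, -0.02098191, -0.06872805],
       [ 0.06857038,  0.00814475, -0.99761303]]), 't': array([ -53.56013634,  561.65347265, 1341.56031097])}
{'fx': 404.23304683717504, 'fy': 404.23304683717504, 'cx': 319.1706327913782, 'cy': 198.93584668022856, 'R': array([[-0.91573753, -0.4012511 , -0.02055073],
       [-0.18004458,  0.45555009, -0.87181309],
       [ 0.35917785, -0.79465192, -0.4894074 ]]), 't': array([ 494.64666429,  214.39402372, 1291.27290854])}
```

View pics/top0.png

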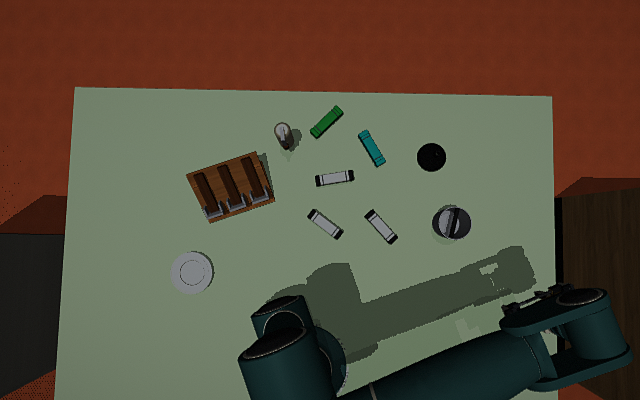

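View pics/side0.png

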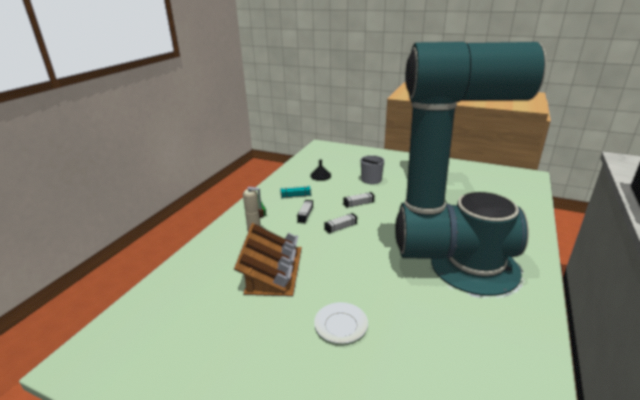

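Aluminium cases are at top px (334,178), (325,224) and (381,227). The green (327,122) and turquoise (372,148) look-alikes stay out of it. The rest is at (230,187) with its stops at the image bottom, the knock box at (452,222), the grinder at (284,135), the funnel at (431,157) and the saucer at (192,272). I'll measure all of these.

```bash
cat > meas.py <<'E'
from h import *
z=np.load('pics/top0.npz'); im=z['im'];d=z['d']; W=world('top',d)
hsv=cv2.cvtColor(im,cv2.COLOR_RGB2HSV)
X,Y,Z=W[...,0],W[...,1],W[...,2]
print('counter z',np.median(Z[280:300,100:150]))
for n,(u,v) in dict(p=(334,178),q=(325,224),r=(381,227),green=(327,122),turq=(372,148)).items():
    m=np.zeros(Z.shape,np.uint8); m[v-25:v+25,u-25:u+25]=((Z>22)&(Z<60))[v-25:v+25,u-25:u+25]
    k,l=cv2.connectedComponents(m); lab=l[v,u]
    P=W[l==lab][:,:2]; c,(w,h),a=cv2.minAreaRect(P.astype(np.float32))
    e=np.linalg.svd(P-P.mean(0),full_matrices=False)[2][0]
    print(n,'mean',P.mean(0).round(1),'rect',np.round(c,1),round(w),round(h),'yaw',np.degrees(np.arctan2(e[1],e[0])).round(1),'ztop',np.median(Z[l==lab]).round(1),len(P))
for n,(u,v) in dict(grinder=(284,135),box=(452,222),funnel=(431,157),saucer=(192,272)).items():
    m=np.zeros(Z.shape,np.uint8); m[v-28:v+28,u-28:u+28]=(Z>10)[v-28:v+28,u-28:u+28]
    k,l=cv2.connectedComponents(m); P=W[l==l[v,u]]
    print(n,((P[:,:2].min(0)+P[:,:2].max(0))/2).round(),(np.ptp(P[:,:2],axis=0)).round(),'z',P[:,2].max().round())
# rest
m=np.zeros(Z.shape,np.uint8); m[145:228,180:276]=(Z>12)[145:228,180:276]
k,l,st,ce=cv2.connectedComponentsWithStats(m); i=1+st[1:,4].argmax(); P=W[l==i]
print('rest rect',cv2.minAreaRect(P[:,:2].astype(np.float32)),len(P),P[:,2].max())
A=np.c_[P[:,:2],np.ones(len(P))]; g=np.linalg.lstsq(A,P[:,2],rcond=None)[0]; print('grad',g, 'dir deg',np.degrees(np.arctan2(g[1],g[0])))
s=im[140:235,180:300,::-1]; s2=im[150:250,300:420,::-1]
cv2.imwrite('pics/crop.png',np.vstack([cv2.resize(s,None,fx=3.2,fy=3.2,interpolation=2)[:300,:380].copy(),cv2.resize(s2,(380,290))]))
E
python3 meas.py
```

```text
counter z 1.435689249753521
p mean [636.4 -82.3] rect [637.2 -81.9] 36 129 yaw 100.2 ztop 35.1 388
q mean [477.9 -53.6] rect [478.1 -53.6] 129 35 yaw -125.6 ztop 35.5 387
r mean [ 472.9 -243.9] rect [ 473.3 -244. ] 129 36 yaw -136.9 ztop 34.8 401
green mean [830.5 -51.1] rect [832.3 -50.6] 37 130 yaw 135.3 ztop 35.0 393
turq mean [ 742.2 -208.5] rect [ 743.4 -208.5] 131 36 yaw -148.5 ztop 34.9 393
grinder [630.  29.] [321. 164.] z 1377.0
box [ 490. -288.] [103. 471.] z 1377.0
funnel [ 718. -418.] [97. 97.] z 91.0
saucer [650.   6.] [2236. 3580.] z 1377.0
rest rect ((592.33984375, 172.1538543701172), (458.4250183105469, 229.25547790527344), 87.89271545410156) 3575 1376.6013554521835
grad [-1.50534317e-01 -3.68865747e-01  2.65680749e+02] dir deg -112.2003985838466
```

View pics/crop.png

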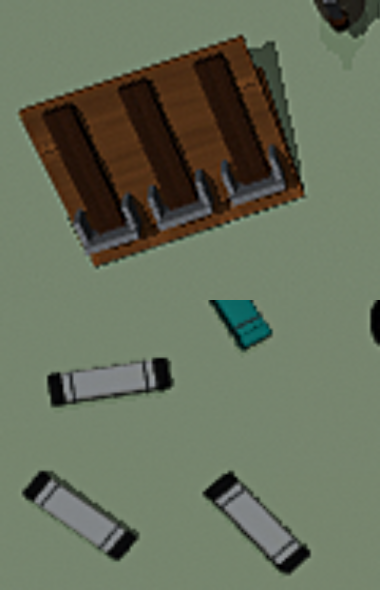

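The crop shows the three silver cases with black caps. The rest's dark rails run down to grey pockets at lower left. I need to redo the rest and bystanders with the empty depth pixels masked out.

```bash
cat > meas2.py <<'E'
from h import *
z=np.load('pics/top0.npz'); im=z['im'];d=z['d']; W=world('top',d); W[d<=0]=0
Z=W[...,2]
for n,(u,v) in dict(grinder=(284,135),box=(452,222),saucer=(192,272)).items():
    m=np.zeros(Z.shape,np.uint8); m[v-28:v+28,u-28:u+28]=((Z>9)&(Z<250))[v-28:v+28,u-28:u+28]
    k,l,st,_=cv2.connectedComponentsWithStats(m); P=W[l==1+st[1:,4].argmax()]
    print(n,((P[:,:2].min(0)+P[:,:2].max(0))/2).round(),(np.ptp(P[:,:2],axis=0)).round(),'z',P[:,2].max().round())
m=np.zeros(Z.shape,np.uint8); m[145:228,180:276]=((Z>12)&(Z<200))[145:228,180:276]
k,l,st,ce=cv2.connectedComponentsWithStats(m); i=1+st[1:,4].argmax(); P=W[l==i]
c,wh,a=cv2.minAreaRect(P[:,:2].astype(np.float32)); print('rect',c,wh,a,P[:,2].max())
rng=np.random.default_rng(0); best=(0,)
for _ in range(3000):
    q=P[rng.choice(len(P),3,False)]; n=np.cross(q[1]-q[0],q[2]-q[0]); L=np.linalg.norm(n)
    if L<100: continue
    n/=L; n*=np.sign(n[2]); 
    if not .80<n[2]<.92: continue
    s=np.sum(abs((P-q[0])@n)<2.5)
    if s>best[0]: best=(s,n,q[0])
s,n,q=best; I=P[abs((P-q)@n)<2.5]; o=I.mean(0); n=np.linalg.svd(I-o)[2][2]; n*=np.sign(n[2])
print('board',s,len(P),n,np.degrees(np.arccos(n[2])),'down dir deg',np.degrees(np.arctan2(n[1],n[0])))
h=(P-o)@n
R=P[(h>11)&(h<20)]; print('rail h',np.median((R-o)@n),len(R))
# rest -y axis = n horizontal; use rect edges for yaw
down=n[:2]/np.linalg.norm(n[:2]); 
best=None
for dy in np.arange(-8,8,.25):
    t=np.arctan2(down[1],down[0])+np.radians(dy); dn=np.array([np.cos(t),np.sin(t)]); x=np.array([-dn[1],dn[0]])  # rest x: y=-dn, x = y rotated -90
    x=np.array([-dn[1],dn[0]]); 
    p=R[:,:2]@x; hist=np.histogram(p,np.arange(p.min()-4,p.max()+4,4))[0]; sc=(hist.astype(float)**2).sum()
    if best is None or sc>best[0]: best=(sc,dy,x,dn,p)
sc,dy,x,dn,p=best; print('dy',dy,'yaw of down',np.degrees(np.arctan2(dn[1],dn[0])),'x',x)
cc=np.array([p.min()+15,(p.min()+p.max())/2,p.max()-15])
for _ in range(10):
    lab=abs(p[:,None]-cc).argmin(1); cc=np.array([(p[lab==k].min()+p[lab==k].max())/2 for k in range(3)])
print('rail x centres',cc,[np.ptp(p[lab==k]) for k in range(3)],[np.mean(p[lab==k]) for k in range(3)])
# rail plane: z as function of down-coordinate
s_=R[:,:2]@dn; zz=R[:,2]; f=np.polyfit(s_,zz,1); print('rail slope',f, np.degrees(np.arctan(f[0])))
f0=np.median(zz+np.tan(np.pi/6)*s_)
# case centre = rail point + 18 n, z=92 => rail z = 92-18*.866=76.4
sr=(f0-76.4)/np.tan(np.pi/6); sc=sr+18*.5
for k in range(3): print('lane k (by x asc)',k,(x*cc[k]+dn*sc).round(1))
print('rest rect centre in (x,dn)',np.array(c)@x,np.array(c)@dn,'lane s',sc)
E
python3 meas2.py
```

```text
grinder [757.  86.] [69. 50.] z 186.0
box [ 490. -471.] [103. 106.] z 105.0
saucer [304. 398.] [139. 142.] z 25.0
rect (595.6651000976562, 263.1676025390625) (159.55126953125, 241.69711303710938) 20.071802139282227 118.08851735524235
board 1205 3557 [-0.46887356 -0.1778798   0.8651684 ] 30.09806022464876 down dir deg -159.22441168700442
rail h 15.650491683971426 1111
dy -1.25 yaw of down -160.47441168700442 x [ 0.33422781 -0.94249232]
rail x centres [-127.7863557   -47.88890162   32.38169858] [np.float64(59.24176322280047), np.float64(56.97318015704964), np.float64(56.900050476739196)] [np.float64(-128.4805122045594), np.float64(-48.50624906143342), np.float64(31.48724041699657)]
rail slope [  -0.57567044 -295.20203457] -29.927762059014118
lane k (by x asc) 0 [557.2 333.2]
lane k (by x asc) 1 [583.9 257.9]
lane k (by x asc) 2 [610.7 182.2]
rest rect centre in (x,dn) -48.94560211354409 -649.3677128825019 lane s -636.4626547691578
```

```bash
cat >> h.py <<'E'
def plan(x,y,z,psi=None):
    "print tool-frame shift (m) at final yaw and turn (rad) to reach TCP target"
    s=get_state(); w,a,b,c=s['tool_rot']; cur=np.degrees(np.arctan2(2*(a*b+w*c),1-2*(b*b+c*c)))
    if psi is None: psi=cur
    t=np.radians(psi); d=np.array([x,y,z])-s['position']
    print('t',s['time_s'],'pos',s['position'].round(1),'yaw',cur.round(2),'F',s['contact_force'].round(2),'T',s['wrist_torque'].round(3),'ff',s['finger_force'],'w',s['gripper_width'])
    print('turn',np.radians(cur-psi).round(4),'dx',round((d[0]*np.cos(t)+d[1]*np.sin(t))/1000,4),'dy',round((d[0]*np.sin(t)-d[1]*np.cos(t))/1000,4),'dz',round(-d[2]/1000,4))
E
python3 -c "
from h import *
plan(473,-244,60,43.1)"
```

```text
t 0.1 pos [ 269.5 -618.7  218. ] yaw 23.54 F [-1.21 -0.62 -0.6 ] T [-0.008 -0.026  0.006] ff 0.0 w 0.9950901081029548
turn -0.3414 dx 0.4046 dy -0.1345 dz 0.158
```

Call:
apply_moves(
  steps=[
    [0,0,0,-0.114],
    [0,0,0,-0.114],
    [0,0,0,-0.113],
    [0.0337,-0.0112,0,0],
    [0.0337,-0.0112,0,0],
    [0.0337,-0.0112,0,0],
    [0.0337,-0.0112,0,0],
    [0.0337,-0.0112,0,0],
    [0.0337,-0.0112,0,0],
    [0.0337,-0.0112,0,0],
  ],
  fingers=-1,
  squeeze=30,
)

```text
time_s: 0.93
position: [388.7, -398.8, 218.3]
tool_rot: [-0.0, 0.93, 0.367, -0.0]
contact_force: [0.3, 0.1, -0.0]
gripper_width: 1.001
finger_force: 0.0
```

Call:
apply_moves(
  steps=[
    [0.0337,-0.0112,0,0],
    [0.0337,-0.0112,0,0],
    [0.0337,-0.0112,0,0],
    [0.0337,-0.0112,0,0],
    [0.0337,-0.0112,0,0],
    [0,0,0.035,0],
    [0,0,0.035,0],
    [0,0,0.035,0],
    [0,0,0.035,0],
    [0,0,0.018,0],
  ],
)

```text
time_s: 1.77
position: [471.6, -243.4, 56.2]
tool_rot: [-0.002, 0.93, 0.367, -0.001]
contact_force: [-0.1, -0.0, -0.7]
gripper_width: 0.997
finger_force: 0.0
```

```bash
python3 -c "
from h import *
plan(473,-244,4,43.1)"
```

```text
t 1.7667 pos [ 471.6 -243.4   56.2] yaw 43.09 F [-0.11 -0.03 -0.68] T [0.012 0.003 0.024] ff 0.0 w 0.9974639535611269
turn -0.0001 dx 0.0006 dy 0.0014 dz 0.0522
```

Descend, close, then lift with a moderate grip.

Call:
apply_moves(
  steps=[
    [0.0006,0.0014,0.02,0],
    [0,0,0.02,0],
    [0,0,0.0125,0],
    [0,0,0,0],
    [0,0,0,0],
    [0,0,0,0],
    [0,0,0,0],
    [0,0,0,0],
    [0,0,0,0],
    [0,0,0,0],
  ],
)

```text
time_s: 2.6
position: [474.8, -245.2, 8.7]
tool_rot: [0.0, 0.93, 0.367, 0.0]
contact_force: [-0.5, 0.2, -0.0]
gripper_width: 1.001
finger_force: 0.0
```

Call:
apply_moves(
  steps=[
    [0,0,0,0],
    [0,0,0,0],
    [0,0,0,0],
    [0,0,0,0],
    [0,0,0,0],
    [0,0,0,0],
    [0,0,0,0],
    [0,0,0,0],
    [0,0,0,0],
    [0,0,0,0],
  ],
  fingers=1,
  squeeze=30,
)

```text
time_s: 3.43
position: [474.6, -245.1, 8.1]
tool_rot: [-0.0, 0.93, 0.367, -0.0]
contact_force: [-0.3, -0.3, -0.0]
gripper_width: 0.385
finger_force: 30.0
```

Call:
apply_moves(
  steps=[
    [0,0,-0.005,0],
    [0,0,-0.005,0],
    [0,0,-0.01,0],
    [0,0,-0.01,0],
    [0,0,-0.015,0],
    [0,0,-0.015,0],
    [0,0,-0.015,0],
    [0,0,-0.015,0],
    [0,0,0,0],
    [0,0,0,0],
  ],
)

```text
time_s: 4.27
position: [474.9, -245.3, 99.2]
tool_rot: [0.001, 0.93, 0.367, 0.001]
contact_force: [0.4, -0.5, -3.6]
gripper_width: 0.385
finger_force: 30.0
```

Run:
```python
from h import *
plan(473,-244,100,43.1)
im,d=snap('side','s1')
p=np.array(get_state()['position'])
u,v=map(int,proj('side',p)); print(u,v)
cr=im[max(v-70,0):v+50,max(u-80,0):u+80,::-1]; cv2.imwrite('pics/s1c.png',cv2.resize(cr,None,fx=3,fy=3))
```

```text
t 4.2667 pos [ 474.9 -245.3   99.2] yaw 43.07 F [ 0.37 -0.48 -3.55] T [-0.06   0.048 -0.053] ff 29.99792218208313 w 0.38467847697407925
turn -0.0005 dx -0.0005 dy -0.0023 dz -0.0008
358 181
```

View pics/s1c.png

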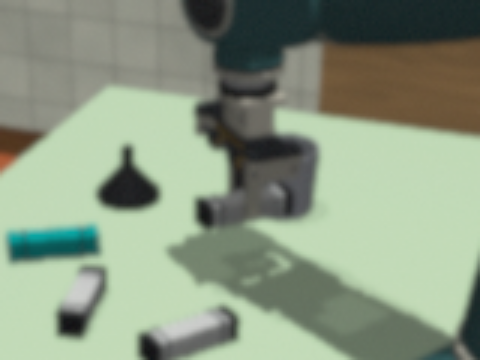

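Torque puts the heavy end on the +tool-x side (yaw 43°), so ψ should end at 200°. I'll turn and lift, then re-read the torque.

Call:
apply_moves(
  steps=[
    [0,0,-0.012,-0.119],
    [0,0,-0.012,-0.119],
    [0,0,-0.012,-0.119],
    [0,0,-0.012,-0.119],
    [0,0,-0.012,-0.119],
    [0,0,-0.012,-0.119],
    [0,0,-0.012,-0.119],
    [0,0,-0.012,-0.119],
    [0,0,-0.012,-0.119],
    [0,0,-0.012,-0.119],
  ],
)

```text
time_s: 5.15
position: [474.3, -245.0, 217.4]
tool_rot: [-0.001, 0.562, 0.827, -0.0]
contact_force: [-0.1, 0.3, -3.2]
gripper_width: 0.386
finger_force: 30.0
```

Call:
apply_moves(
  steps=[
    [0,0,0,-0.119],
    [0,0,0,-0.119],
    [0,0,0,-0.119],
    [0,0,0,-0.119],
    [0,0,0,-0.119],
    [0,0,0,-0.119],
    [0,0,0,-0.119],
    [0,0,0,-0.119],
    [0,0,0,-0.119],
    [0,0,0,-0.119],
  ],
)

```text
time_s: 5.98
position: [474.4, -244.9, 216.8]
tool_rot: [-0.001, 0.002, 1.0, 0.0]
contact_force: [-0.2, 1.4, -3.4]
gripper_width: 0.391
finger_force: 30.0
```

Call:
apply_moves(
  steps=[
    [0,0,0,-0.119],
    [0,0,0,-0.119],
    [0,0,0,-0.119],
    [0,0,0,0],
    [0,0,0,0],
    [0,0,0,0],
    [0,0,0,0],
    [0,0,0,0],
    [0,0,0,0],
    [0,0,0,0],
  ],
)

```text
time_s: 6.82
position: [474.5, -245.1, 218.1]
tool_rot: [0.0, -0.172, 0.985, 0.0]
contact_force: [0.3, -0.4, -2.7]
gripper_width: 0.382
finger_force: 30.0
```

```bash
python3 -c "
from h import *
plan(562,335,155,200)"
```

```text
t 6.8167 pos [ 474.5 -245.1  218.1] yaw -160.15 F [ 0.27 -0.45 -2.75] T [ 0.122 -0.214 -0.024] ff 29.99792754650116 w 0.3823295311953011
turn -6.2858 dx -0.2806 dy 0.5152 dz 0.0631
```

Call:
apply_moves(
  steps=[
    [-0.0175,0.0322,0,0],
    [-0.0175,0.0322,0,0],
    [-0.0175,0.0322,0,0],
    [-0.0175,0.0322,0,0],
    [-0.0175,0.0322,0,0],
    [-0.0175,0.0322,0,0],
    [-0.0175,0.0322,0,0],
    [-0.0175,0.0322,0,0],
    [-0.0175,0.0322,0,0],
    [-0.0175,0.0322,0,0],
  ],
)

```text
time_s: 7.65
position: [529.4, 119.2, 218.4]
tool_rot: [0.0, -0.173, 0.985, -0.0]
contact_force: [0.7, -1.1, -3.8]
gripper_width: 0.384
finger_force: 30.0
```

Call:
apply_moves(
  steps=[
    [-0.0176,0.0322,0,0],
    [-0.0176,0.0322,0,0],
    [-0.0176,0.0322,0,0],
    [-0.0176,0.0322,0,0],
    [-0.0176,0.0322,0,0],
    [-0.0176,0.0322,0,0],
    [0,0,0.02,0],
    [0,0,0.02,0],
    [0,0,0.02,0],
    [0,0,0,0],
  ],
)

```text
time_s: 8.48
position: [561.8, 334.4, 153.6]
tool_rot: [-0.003, -0.173, 0.985, -0.001]
contact_force: [-0.2, -0.7, -3.9]
gripper_width: 0.388
finger_force: 30.0
```

Run:
```python
from h import *
plan(562,335,125,200)
im,d=snap('side','s2')
u,v=map(int,proj('side',np.array(get_state()['position']))); print(u,v)
cr=im[max(v-80,0):v+80,max(u-80,0):u+80,::-1]; cv2.imwrite('pics/s2c.png',cv2.resize(cr,None,fx=3,fy=3))
```

```text
t 8.4833 pos [561.8 334.4 153.6] yaw -160.11 F [-0.16 -0.72 -3.87] T [ 0.148 -0.23  -0.019] ff 29.997771084308624 w 0.3877452837857739
turn -6.2851 dx -0.0004 dy 0.0005 dz 0.0286
263 244
```

View pics/s2c.png

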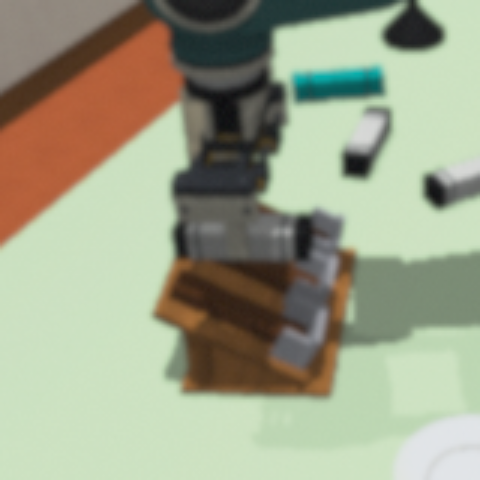

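Case is horizontal over lane 0 with its heavy end toward the stop. I'll ease the grip and lower it, so the high end rides the rail and turns the case.

Call:
apply_moves(
  steps=[
    [0,0,0.008,0],
    [0,0,0.008,0],
    [0,0,0.006,0],
    [0,0,0.006,0],
    [0,0,0.006,0],
    [0,0,0.006,0],
    [0,0,0.005,0],
    [0,0,0.005,0],
    [0,0,0.005,0],
    [0,0,0,0],
  ],
  squeeze=14,
)

```text
time_s: 9.37
position: [562.9, 334.7, 101.9]
tool_rot: [-0.0, -0.173, 0.985, -0.0]
contact_force: [0.1, 0.5, -2.7]
gripper_width: 0.384
finger_force: 14.0
```

Run:
```python
from h import *
plan(562,335,87,200)
im,d=snap('side','s3')
u,v=map(int,proj('side',np.array(get_state()['position']))); print(u,v)
cr=im[max(v-80,0):v+80,max(u-80,0):u+80,::-1]; cv2.imwrite('pics/s3c.png',cv2.resize(cr,None,fx=3,fy=3))
```

```text
t 9.3667 pos [562.9 334.7 101.9] yaw -160.11 F [ 0.12  0.46 -2.71] T [ 0.089 -0.196  0.002] ff 13.999641984701157 w 0.383631946024844
turn -6.285 dx 0.0007 dy 0.0006 dz 0.0149
265 259
```

View pics/s3c.png

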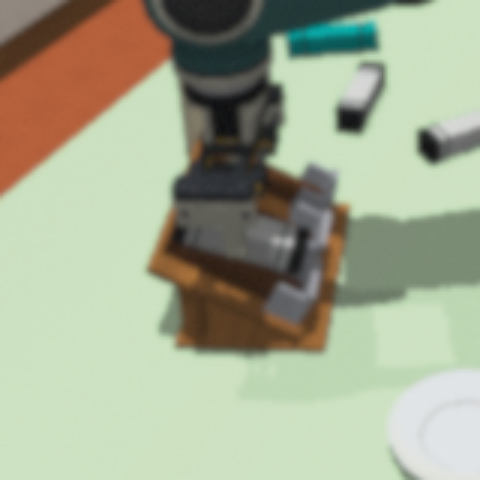

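The case is turning onto the rail. I'll lower it the rest of the way, release with a partial opening, and rise.

Call:
apply_moves(
  steps=[
    [0,0,0.004,0],
    [0,0,0.004,0],
    [0,0,0.004,0],
    [0,0,0.002,0],
    [0,0,0,0],
    [0,0,0,0],
    [0,0,0,0],
    [0,0,0,0],
    [0,0,0,0],
    [0,0,0,0],
  ],
)

```text
time_s: 10.25
position: [563.1, 334.9, 89.3]
tool_rot: [0.0, -0.173, 0.985, 0.0]
contact_force: [0.8, -0.1, -3.4]
gripper_width: 0.383
finger_force: 14.0
```

Call:
apply_moves(
  steps=[
    [0,0,0,0],
    [0,0,0,0],
    [0,0,0,0],
    [0,0,0,0],
    [0,0,0,0],
    [0,0,0,0],
    [0,0,0,0],
    [0,0,0,0],
    [0,0,0,0],
    [0,0,0,0],
  ],
  fingers=0.0,
)

```text
time_s: 11.08
position: [563.1, 334.8, 89.1]
tool_rot: [-0.0, -0.173, 0.985, 0.0]
contact_force: [0.5, -0.1, 0.3]
gripper_width: 0.503
finger_force: 0.0
```

Call:
apply_moves(
  steps=[
    [0,0,-0.005,0],
    [0,0,-0.01,0],
    [0,0,-0.02,0],
    [0,0,-0.03,0],
    [0,0,-0.03,0],
    [0,0,-0.03,0],
    [0.02,-0.035,0,0],
    [0.02,-0.035,0,0],
    [0.02,-0.035,0,0],
    [0.02,-0.035,0,0],
  ],
)

```text
time_s: 11.92
position: [534.9, 174.6, 215.3]
tool_rot: [0.001, -0.173, 0.985, 0.0]
contact_force: [0.5, -0.6, -0.4]
gripper_width: 0.5
finger_force: 0.0
```

Run:
```python
from h import *
plan(477.9,-53.6,215,54.4)
im,d=snap('side','s4'); snap('top','t4')
u,v=map(int,proj('side',np.array([557,333,92.]))); print(u,v)
cr=im[max(v-80,0):v+80,max(u-80,0):u+80,::-1]; cv2.imwrite('pics/s4c.png',cv2.resize(cr,None,fx=3,fy=3))
```

```text
t 11.9167 pos [534.9 174.6 215.3] yaw -160.07 F [ 0.51 -0.65 -0.43] T [ 0.093 -0.156 -0.027] ff 0.0 w 0.500003024095414
turn -3.7431 dx -0.2187 dy 0.0865 dz 0.0003
267 262
```

View pics/s4c.png

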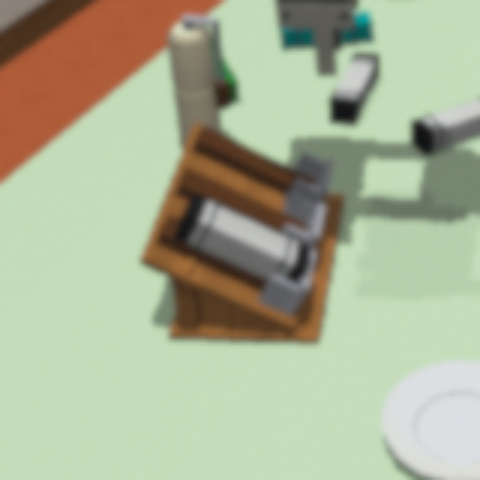

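The first case lies flat on lane 0 with its low cap in the pocket. I'll check that with depth and plan the next pick, case q at yaw 54.4°, which is the same as 234.4°.

```bash
cat > chk.py <<'E'
import sys
from h import *
z=np.load(sys.argv[1]); W=world('top',z['d']); dn=np.array([np.cos(np.radians(-160)),np.sin(np.radians(-160))]); x=np.array([-dn[1],dn[0]])
n=np.r_[dn*.5,.866]; u=np.r_[-dn*.866,.5]
for k,c in enumerate([(557.2,333.2),(583.9,257.9),(610.7,182.2)]):
    r=W-np.array([*c,92+1.4]); a=r@n; m=(abs(a-18)<5)&(abs(r@np.r_[x,0])<24)&(abs(r@u)<95)&(z['d']>0)
    if m.sum()<100: print(k,'empty',m.sum()); continue
    p=W[m]-np.array([*c,93.4]); q=p@u; s=p@np.r_[x,0]
    print(k,m.sum(),'n',np.median(p@n).round(1),'along slope ends',np.percentile(q,[1,99]).round(1),'side',np.percentile(s,[2,98]).round(1))
E
python3 chk.py pics/t4.npz
python3 -c "
from h import *
plan(477.9,-53.6,60,234.4)"
```

```text
0 empty 0
1 empty 0
2 empty 0
t 12.0167 pos [535.  172.  215.9] yaw -160.3 F [-0.24 -0.63  0.15] T [ 0.085 -0.189  0.049] ff 0.0 w 0.5009285558587983
turn -6.8888 dx 0.2167 dy -0.0849 dz 0.1559
```

Call:
apply_moves(
  steps=[
    [0,0,0,-0.121],
    [0,0,0,-0.121],
    [0,0,0,-0.121],
    [0,0,0,-0.121],
    [0,0,0,-0.121],
    [0.031,-0.0121,0,0],
    [0.031,-0.0121,0,0],
    [0.031,-0.0121,0,0],
    [0.031,-0.0121,0,0],
    [0.031,-0.0121,0,0],
  ],
  fingers=-1,
  squeeze=30,
)

```text
time_s: 12.85
position: [494.5, 13.8, 215.2]
tool_rot: [0.001, -0.459, 0.889, -0.0]
contact_force: [-0.1, 0.2, -0.4]
gripper_width: 0.998
finger_force: 0.0
```

Call:
apply_moves(
  steps=[
    [0.031,-0.0121,0,0],
    [0.031,-0.0121,0,0],
    [0,0,0.035,0],
    [0,0,0.035,0],
    [0,0,0.035,0],
    [0,0,0.035,0],
    [0,0,0.016,0],
    [0,0,0,0],
    [0,0,0,0],
    [0,0,0,0],
  ],
)

```text
time_s: 13.68
position: [479.8, -49.9, 60.3]
tool_rot: [0.001, -0.458, 0.889, -0.001]
contact_force: [-0.5, 0.7, -0.2]
gripper_width: 1.003
finger_force: 0.0
```

```bash
python3 -c "
from h import *
snap('top','t5')
plan(477.9,-53.6,5,234.4)"; python3 chk.py pics/t5.npz
```

```text
t 13.7333 pos [479.8 -49.9  60.4] yaw -125.43 F [ 0.41 -0.18  0.76] T [ 0.116 -0.128 -0.016] ff 0.0 w 1.0030232835068669
turn -6.2802 dx 0.0041 dy -0.0006 dz 0.0554
0 368 n 16.5 along slope ends [-63.6  63.7] side [-16.1  17.2]
1 empty 0
2 empty 0
```

Case 1 is seated within about 2 mm. Now I'll grasp the second.

Call:
apply_moves(
  steps=[
    [0.0041,-0.0006,0.02,0],
    [0,0,0.02,0],
    [0,0,0.0125,0],
    [0,0,0,0],
    [0,0,0,0],
    [0,0,0,0],
    [0,0,0,0],
    [0,0,0,0],
    [0,0,0,0],
    [0,0,0,0],
  ],
)

```text
time_s: 14.57
position: [477.0, -53.6, 6.0]
tool_rot: [0.0, -0.458, 0.889, -0.0]
contact_force: [-0.6, -0.5, -0.1]
gripper_width: 1.001
finger_force: 0.0
```

Call:
apply_moves(
  steps=[
    [0,0,0,0],
    [0,0,0,0],
    [0,0,0,0],
    [0,0,0,0],
    [0,0,0,0],
    [0,0,0,0],
    [0,0,0,0],
    [0,0,0,0],
    [0,0,0,0],
    [0,0,0,0],
  ],
  fingers=1,
  squeeze=30,
)

```text
time_s: 15.4
position: [476.8, -53.6, 5.6]
tool_rot: [0.0, -0.458, 0.889, 0.0]
contact_force: [1.5, 0.5, -0.2]
gripper_width: 0.384
finger_force: 29.9
```

Call:
apply_moves(
  steps=[
    [0,0,-0.005,0],
    [0,0,-0.01,0],
    [0,0,-0.02,0],
    [0,0,-0.025,0],
    [0,0,-0.03,0],
    [0,0,-0.03,0],
    [0,0,-0.03,0],
    [0,0,-0.03,0],
    [0,0,0,0],
    [0,0,0,0],
  ],
)

```text
time_s: 16.23
position: [477.3, -53.7, 187.7]
tool_rot: [0.001, -0.458, 0.889, -0.001]
contact_force: [-0.9, -0.2, -3.3]
gripper_width: 0.384
finger_force: 29.9
```

Call:
apply_moves(
  steps=[
    [0,0,0,0],
    [0,0,0,0],
    [0,0,0,0],
    [0,0,0,0],
    [0,0,0,0],
    [0,0,0,0],
    [0,0,0,0],
    [0,0,0,0],
    [0,0,0,0],
    [0,0,0,0],
  ],
)

```text
time_s: 17.07
position: [476.8, -53.6, 185.7]
tool_rot: [0.0, -0.458, 0.889, -0.0]
contact_force: [-0.9, -0.6, -2.5]
gripper_width: 0.384
finger_force: 29.9
```

```bash
cat > feel.py <<'E'
import sys
from h import *
b=np.array(eval(sys.argv[1])); T=[];F=[]
for i in range(6):
    s=get_state(); T.append(s['wrist_torque'][:2]); F.append(s['contact_force'][2]); capture('side')
d=np.mean(T,0)-b; f=np.mean(F); w,a,bb,c=s['tool_rot']; t=np.arctan2(2*(a*bb+w*c),1-2*(bb*bb+c*c))
r=np.array([-d[1],d[0]])/f
print('T',np.mean(T,0),np.std(T,0),'F',f,'r mm',r*1000,'along tool x',1000*(r@[np.cos(t),np.sin(t)]),'across',1000*(r@[np.sin(t),-np.cos(t)]))
E
python3 feel.py "[.116,-.128]"
```

```text
T [ 0.20564848 -0.15030816] [0.0093433  0.03738513] F -2.7746493985081826 r mm [ -8.03999348 -32.30984143] along tool x 30.984329974745535 across -12.187643097711655
```

Heavy end is at +tool x (31 mm), so turn back to 200° and go to lane 1.

Call:
apply_moves(
  steps=[
    [0,0,-0.006,0.1195],
    [0,0,-0.006,0.1195],
    [0,0,-0.006,0.1195],
    [0,0,-0.006,0.1195],
    [0,0,-0.006,0.1195],
    [0,0,0,0],
    [0,0,0,0],
    [0,0,0,0],
    [0,0,0,0],
    [0,0,0,0],
  ],
)

```text
time_s: 18.2
position: [476.7, -53.6, 215.3]
tool_rot: [-0.0, -0.177, 0.984, 0.0]
contact_force: [-0.3, -0.9, -3.1]
gripper_width: 0.384
finger_force: 29.9
```

```bash
python3 -c "
from h import *
plan(588.7,259.7,155,200)"
```

```text
t 18.2 pos [476.7 -53.6 215.3] yaw -159.56 F [-0.33 -0.93 -3.12] T [ 0.145 -0.231 -0.011] ff 29.934681057929993 w 0.38402820429573886
turn -6.2755 dx -0.2124 dy 0.2561 dz 0.0603
```

Call:
apply_moves(
  steps=[
    [-0.0236,0.0284,0,0.0077],
    [-0.0236,0.0284,0,0],
    [-0.0236,0.0284,0,0],
    [-0.0236,0.0285,0,0],
    [-0.0236,0.0285,0,0],
    [-0.0236,0.0285,0,0],
    [-0.0236,0.0285,0,0],
    [-0.0236,0.0285,0,0],
    [-0.0236,0.0285,0,0],
    [0,0,0,0],
  ],
)

```text
time_s: 19.03
position: [589.9, 264.6, 214.1]
tool_rot: [-0.001, -0.175, 0.985, 0.0]
contact_force: [0.6, -0.7, -2.6]
gripper_width: 0.383
finger_force: 29.9
```

Call:
apply_moves(
  steps=[
    [0,0,0.02,0],
    [0,0,0.02,0],
    [0,0,0.015,0],
    [0,0,0,0],
    [0,0,0,0],
    [0,0,0,0],
    [0,0,0,0],
    [0,0,0,0],
    [0,0,0,0],
    [0,0,0,0],
  ],
)

```text
time_s: 19.87
position: [589.3, 259.6, 161.2]
tool_rot: [0.0, -0.173, 0.985, 0.0]
contact_force: [-0.4, 0.4, -2.7]
gripper_width: 0.386
finger_force: 29.9
```

```bash
python3 -c "
from h import *
plan(588.7,259.7,86.5,200)"
```

```text
t 19.8667 pos [589.3 259.6 161.2] yaw -160.12 F [-0.44  0.37 -2.7 ] T [ 0.16  -0.194 -0.034] ff 29.93484377861023 w 0.3858710602960448
turn -6.2853 dx 0.0005 dy 0.0003 dz 0.0747
```

Call:
apply_moves(
  steps=[
    [0,0,0.01,0],
    [0,0,0.01,0],
    [0,0,0.007,0],
    [0,0,0.006,0],
    [0,0,0.006,0],
    [0,0,0.006,0],
    [0,0,0.006,0],
    [0,0,0.005,0],
    [0,0,0.005,0],
    [0,0,0,0],
  ],
  squeeze=14,
)

```text
time_s: 20.7
position: [588.9, 259.5, 98.5]
tool_rot: [-0.0, -0.173, 0.985, -0.0]
contact_force: [-0.1, -0.2, -3.4]
gripper_width: 0.387
finger_force: 14.0
```

Call:
apply_moves(
  steps=[
    [0,0,0.004,0],
    [0,0,0.004,0],
    [0,0,0.004,0],
    [0,0,0.002,0],
    [0,0,0,0],
    [0,0,0,0],
    [0,0,0,0],
    [0,0,0,0],
    [0,0,0,0],
    [0,0,0,0],
  ],
)

```text
time_s: 21.53
position: [589.2, 259.6, 85.7]
tool_rot: [0.0, -0.173, 0.985, 0.0]
contact_force: [0.2, 0.0, -2.1]
gripper_width: 0.388
finger_force: 14.0
```

```bash
python3 -c "
from h import *
plan(588.7,259.7,86.5,200)"
```

```text
t 21.5333 pos [589.2 259.6  85.7] yaw -160.12 F [ 0.21  0.04 -2.1 ] T [ 0.066 -0.187  0.008] ff 13.999877572059631 w 0.3881989988680627
turn -6.2852 dx 0.0004 dy 0.0002 dz -0.0008
```

Call:
apply_moves(
  steps=[
    [0,0,0,0],
    [0,0,0,0],
    [0,0,0,0],
    [0,0,0,0],
    [0,0,0,0],
    [0,0,0,0],
    [0,0,0,0],
    [0,0,0,0],
    [0,0,0,0],
    [0,0,0,0],
  ],
  fingers=0.0,
)

```text
time_s: 22.37
position: [589.1, 259.6, 85.7]
tool_rot: [0.0, -0.173, 0.985, -0.0]
contact_force: [0.2, -0.7, -0.3]
gripper_width: 0.499
finger_force: 0.0
```

Call:
apply_moves(
  steps=[
    [0,0,-0.005,0],
    [0,0,-0.01,0],
    [0,0,-0.02,0],
    [0,0,-0.03,0],
    [0,0,-0.03,0],
    [0,0,-0.03,0],
    [0,0.03,0,0.116],
    [0,0,0,0.116],
    [0,0,0,0.116],
    [0,0,0,0.116],
  ],
)

```text
time_s: 23.2
position: [578.8, 288.2, 212.0]
tool_rot: [0.001, 0.061, 0.998, 0.0]
contact_force: [0.8, -0.5, 0.5]
gripper_width: 0.497
finger_force: 0.0
```

Call:
apply_moves(
  steps=[
    [0,0,0,0.116],
    [0,0,0,0.116],
    [0,0,0,0.116],
    [0,0,0,0.116],
    [0,0,0,0.116],
    [0,0,0,0.116],
    [0,0,0,0.116],
    [0,0,0,0.116],
    [0,0,0,0.116],
    [0,0,0,0.116],
  ],
)

```text
time_s: 24.03
position: [579.0, 287.8, 211.9]
tool_rot: [0.0, 0.598, 0.801, 0.0]
contact_force: [0.7, -0.4, -0.2]
gripper_width: 0.498
finger_force: 0.0
```

```bash
python3 -c "
from h import *
plan(636.5,-82.2,60,100.2)"
```

```text
t 24.0333 pos [579.  287.8 211.9] yaw 106.5 F [ 0.73 -0.42 -0.19] T [ 0.009 -0.076 -0.018] ff 0.0 w 0.4984598232315987
turn 0.11 dx -0.3744 dy -0.0089 dz 0.1519
```

Call:
apply_moves(
  steps=[
    [0,0,0,0.11],
    [-0.0374,-0.0009,0,0],
    [-0.0374,-0.001,0,0],
    [-0.0374,-0.001,0,0],
    [-0.0374,-0.001,0,0],
    [-0.0374,-0.001,0,0],
    [-0.0374,-0.001,0,0],
    [-0.0374,-0.001,0,0],
    [-0.0374,-0.001,0,0],
    [-0.0374,-0.001,0,0],
  ],
  fingers=-1,
  squeeze=30,
)

```text
time_s: 24.87
position: [631.7, -46.6, 212.0]
tool_rot: [0.0, 0.639, 0.769, 0.0]
contact_force: [0.9, -0.2, -0.3]
gripper_width: 1.0
finger_force: 0.0
```

Call:
apply_moves(
  steps=[
    [-0.0376,0,0,0],
    [0,0,0,0],
    [0,0,0.035,0],
    [0,0,0.035,0],
    [0,0,0.035,0],
    [0,0,0.035,0],
    [0,0,0.012,0],
    [0,0,0,0],
    [0,0,0,0],
    [0,0,0,0],
  ],
)

```text
time_s: 25.7
position: [639.8, -81.8, 61.7]
tool_rot: [0.001, 0.639, 0.769, 0.001]
contact_force: [0.4, -0.5, 0.8]
gripper_width: 1.001
finger_force: 0.0
```

```bash
python3 -c "
from h import *
snap('top','t6')
plan(636.5,-82.2,5,100.2)
print(np.mean([(capture('side'),get_state()['wrist_torque'])[1] for i in range(5)],0))"; python3 chk.py pics/t6.npz
```

```text
t 25.75 pos [639.8 -81.8  61.6] yaw 100.54 F [-0.74 -0.46 -0.31] T [-0.034 -0.072 -0.031] ff 0.0 w 1.0004793850629938
turn 0.0059 dx 0.0002 dy -0.0034 dz 0.0566
[-0.02568352 -0.10288733 -0.03518039]
0 372 n 16.6 along slope ends [-63.6  63.6] side [-16.1  17.3]
1 353 n 16.1 along slope ends [-62.2  63.9] side [-16.3  16.2]
2 empty 0
```

Both stored cases are seated. Now the third.

Call:
apply_moves(
  steps=[
    [0,-0.0034,0.02,0.0059],
    [0,0,0.02,0],
    [0,0,0.015,0],
    [0,0,0,0],
    [0,0,0,0],
    [0,0,0,0],
    [0,0,0,0],
    [0,0,0,0],
    [0,0,0,0],
    [0,0,0,0],
  ],
)

```text
time_s: 26.83
position: [635.3, -82.3, 4.0]
tool_rot: [0.0, 0.641, 0.767, 0.0]
contact_force: [0.4, -0.4, -0.6]
gripper_width: 1.001
finger_force: 0.0
```

Call:
apply_moves(
  steps=[
    [0,0,0,0],
    [0,0,0,0],
    [0,0,0,0],
    [0,0,0,0],
    [0,0,0,0],
    [0,0,0,0],
    [0,0,0,0],
    [0,0,0,0],
    [0,0,0,0],
    [0,0,0,0],
  ],
  fingers=1,
  squeeze=30,
)

```text
time_s: 27.67
position: [635.3, -82.3, 3.6]
tool_rot: [-0.0, 0.641, 0.767, 0.0]
contact_force: [1.7, 0.7, -1.4]
gripper_width: 0.386
finger_force: 29.8
```

Call:
apply_moves(
  steps=[
    [0,0,-0.005,0],
    [0,0,-0.01,0],
    [0,0,-0.02,0],
    [0,0,-0.025,0],
    [0,0,-0.03,0],
    [0,0,-0.03,0],
    [0,0,-0.03,0],
    [0,0,-0.03,0],
    [0,0,-0.03,0],
    [0,0,0,0],
  ],
)

```text
time_s: 28.5
position: [636.6, -82.6, 221.6]
tool_rot: [0.004, 0.642, 0.767, 0.002]
contact_force: [0.4, -0.8, -1.8]
gripper_width: 0.386
finger_force: 29.8
```

Call:
apply_moves(
  steps=[
    [0,0,0,0],
    [0,0,0,0],
    [0,0,0,0],
    [0,0,0,0],
    [0,0,0,0],
    [0,0,0,0],
    [0,0,0,0],
    [0,0,0,0],
    [0,0,0,0],
    [0,0,0,0],
  ],
)

```text
time_s: 29.33
position: [635.2, -82.3, 213.6]
tool_rot: [-0.0, 0.642, 0.767, -0.0]
contact_force: [0.0, 0.4, -3.3]
gripper_width: 0.386
finger_force: 29.8
```

```bash
python3 feel.py "[-.026,-.103]"
```

```text
T [ 0.07304184 -0.08189163] [0.04425459 0.01822163] F -3.139260037309468 r mm [  6.72399562 -31.54942301] along tool x -32.24134773515458 across 1.0361977261651127
```

Heavy end is at −tool x (32 mm), so ψ goes to 20° for lane 2.

Call:
apply_moves(
  steps=[
    [0,0,0,0.1165],
    [0,0,0,0.1165],
    [0,0,0,0.1165],
    [0,0,0,0.1165],
    [0,0,0,0.1165],
    [0,0,0,0.1165],
    [0,0,0,0.1165],
    [0,0,0,0.1165],
    [0,0,0,0.1165],
    [0,0,0,0.1165],
  ],
)

```text
time_s: 30.47
position: [635.3, -82.3, 213.7]
tool_rot: [0.0, 0.959, 0.285, 0.0]
contact_force: [0.0, 0.1, -2.3]
gripper_width: 0.391
finger_force: 29.8
```

Call:
apply_moves(
  steps=[
    [0,0,0,0.1165],
    [0,0,0,0.1165],
    [0,0,0,0],
    [0,0,0,0],
    [0,0,0,0],
    [0,0,0,0],
    [0,0,0,0],
    [0,0,0,0],
    [0,0,0,0],
    [0,0,0,0],
  ],
)

```text
time_s: 31.3
position: [635.2, -82.3, 213.7]
tool_rot: [0.0, 0.985, 0.175, 0.0]
contact_force: [-0.3, -0.1, -2.4]
gripper_width: 0.387
finger_force: 29.8
```

```bash
python3 -c "
from h import *
plan(615.5,184,155,20)"
```

```text
t 31.3 pos [635.2 -82.3 213.7] yaw 20.12 F [-0.29 -0.05 -2.41] T [ 0.012 -0.121 -0.046] ff 29.76282387971878 w 0.3874195838251641
turn 0.0021 dx 0.0725 dy -0.257 dz 0.0587
```

Call:
apply_moves(
  steps=[
    [0.0091,-0.0321,0,0.002],
    [0.0091,-0.0321,0,0],
    [0.0091,-0.0321,0,0],
    [0.0091,-0.0321,0,0],
    [0.0091,-0.0321,0,0],
    [0.009,-0.0321,0,0],
    [0.009,-0.0322,0,0],
    [0.009,-0.0322,0,0],
    [0,0,0,0],
    [0,0,0,0],
  ],
)

```text
time_s: 32.13
position: [615.2, 185.5, 213.5]
tool_rot: [0.0, 0.985, 0.175, -0.0]
contact_force: [-0.1, -0.3, -2.8]
gripper_width: 0.385
finger_force: 29.8
```

Call:
apply_moves(
  steps=[
    [0,0,0.02,0],
    [0,0,0.02,0],
    [0,0,0.015,0],
    [0,0,0,0],
    [0,0,0,0],
    [0,0,0,0],
    [0,0,0,0],
    [0,0,0,0],
    [0,0,0,0],
    [0,0,0,0],
  ],
)

```text
time_s: 32.97
position: [615.7, 184.1, 159.2]
tool_rot: [-0.0, 0.985, 0.173, 0.0]
contact_force: [0.8, -0.6, -3.4]
gripper_width: 0.386
finger_force: 29.8
```

```bash
python3 -c "
from h import *
plan(615.5,184,85,20)"
```

```text
t 32.9667 pos [615.7 184.1 159.2] yaw 19.98 F [ 0.75 -0.59 -3.4 ] T [ 0.078 -0.066  0.012] ff 29.826567471027374 w 0.38554189417519924
turn -0.0003 dx -0.0002 dy -0.0 dz 0.0742
```

Call:
apply_moves(
  steps=[
    [0,0,0.01,0],
    [0,0,0.01,0],
    [0,0,0.007,0],
    [0,0,0.006,0],
    [0,0,0.006,0],
    [0,0,0.006,0],
    [0,0,0.006,0],
    [0,0,0.005,0],
    [0,0,0.004,0],
    [0,0,0,0],
  ],
  squeeze=14,
)

```text
time_s: 33.8
position: [615.3, 183.9, 97.7]
tool_rot: [0.0, 0.985, 0.173, -0.0]
contact_force: [-0.0, 0.6, -3.6]
gripper_width: 0.387
finger_force: 14.0
```

Call:
apply_moves(
  steps=[
    [0,0,0.004,0],
    [0,0,0.004,0],
    [0,0,0.004,0],
    [0,0,0.002,0],
    [0,0,0,0],
    [0,0,0,0],
    [0,0,0,0],
    [0,0,0,0],
    [0,0,0,0],
    [0,0,0,0],
  ],
)

```text
time_s: 34.63
position: [615.5, 184.0, 84.8]
tool_rot: [-0.0, 0.985, 0.173, 0.0]
contact_force: [-0.0, -0.2, -3.7]
gripper_width: 0.389
finger_force: 14.0
```

Call:
apply_moves(
  steps=[
    [0,0,0,0],
    [0,0,0,0],
    [0,0,0,0],
    [0,0,0,0],
    [0,0,0,0],
    [0,0,0,0],
    [0,0,0,0],
    [0,0,0,0],
    [0,0,0,0],
    [0,0,0,0],
  ],
  fingers=0.0,
)

```text
time_s: 35.47
position: [615.5, 184.0, 84.6]
tool_rot: [-0.0, 0.985, 0.173, -0.0]
contact_force: [-0.2, 0.3, 0.7]
gripper_width: 0.5
finger_force: 0.0
```

Call:
apply_moves(
  steps=[
    [0,0,-0.005,0],
    [0,0,-0.01,0],
    [0,0,-0.02,0],
    [0,0,-0.03,0],
    [0,0,-0.03,0],
    [0,0,-0.03,0],
    [-0.015,0.035,0,0],
    [-0.015,0.035,0,0],
    [-0.015,0.035,0,0],
    [-0.015,0.035,0,0],
  ],
)

```text
time_s: 36.3
position: [606.6, 30.5, 211.1]
tool_rot: [0.0, 0.985, 0.174, 0.001]
contact_force: [0.0, -0.6, -0.4]
gripper_width: 0.502
finger_force: 0.0
```

Call:
apply_moves(
  steps=[
    [-0.01,0.035,0,0],
    [-0.01,0.035,0,0],
    [-0.01,0.035,0,0],
    [0,0,0,0],
    [0,0,0,0],
    [0,0,0,0],
    [0,0,0,0],
    [0,0,0,0],
    [0,0,0,0],
    [0,0,0,0],
  ],
)

```text
time_s: 37.13
position: [614.7, -76.3, 209.8]
tool_rot: [-0.0, 0.985, 0.174, 0.0]
contact_force: [0.3, 0.2, -0.1]
gripper_width: 0.499
finger_force: 0.0
```

```bash
python3 -c "
from h import *
snap('top','t7'); snap('side','s7')
plan(615.5,184,85,20)"; python3 chk.py pics/t7.npz; sed 's/top0/t7/' meas2.py > m3.py; python3 m3.py | head -3
```

```text
t 37.2333 pos [614.6 -76.5 209.7] yaw 20.02 F [-0.9   0.27 -0.27] T [-0.005  0.063 -0.057] ff 0.0 w 0.5039636280996145
turn 0.0003 dx 0.0899 dy -0.2445 dz 0.1247
0 364 n 16.4 along slope ends [-63.  64.] side [-15.7  16.6]
1 360 n 16.1 along slope ends [-62.4  64.5] side [-16.6  16.7]
2 336 n 16.1 along slope ends [-61.7  64.8] side [-16.4  15.9]
grinder [756.  86.] [67. 50.] z 183.0
box [ 490. -471.] [103. 107.] z 107.0
saucer [304. 398.] [139. 142.] z 26.0
```

View pics/s7.png

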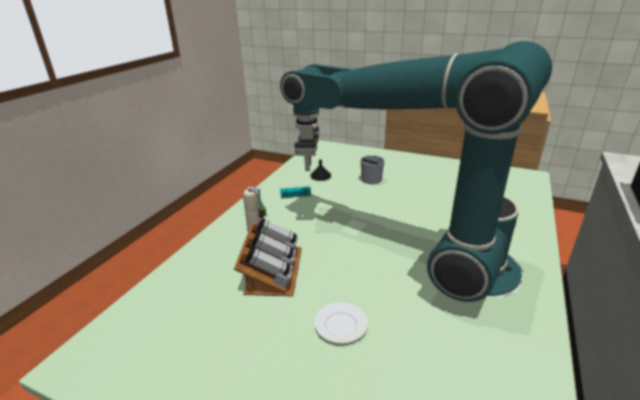

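```bash
python3 -c "
from bench import close_job
print(close_job())"
```

```text
the job is handed in; nothing more can be done
None
```

All three cases are put away in the rest, one to a lane with the heavy end (felt from the wrist torque when lifted) down against the stop; the final depth check put each within about 2 mm of its lane point, the job was handed in at about 37 s, and the hand-in returned no verdict.

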